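# Load a sample carrier through the sprung light flap of a dark chamber

### The arm

A 7-joint arm with a two-finger parallel gripper is mounted at the origin on the work surface. World frame = base frame: x ahead of the robot, y to its left, z up, the work surface at z = 0. Lengths are in m, angles in rad, forces in N, time in s.
With the tool pointing down it reaches from about 0.425 to 0.925 m from the base axis. Payload 6.8 kg.
Tool frame: the origin (TCP) lies on the centre line of the jaws, within the pads' length; the fingertips stand 8 mm ahead of it and the grasp point (between the pads) lies 11 mm behind it (bot.tips_ahead is the distance from the TCP to the fingertips, in m); z points along the fingers, y is the line along which they close (so a half turn about z gives the same grasp; the last joint's range is limited). The gripper opens to 85 mm and grips with 20 to 120 N. Pads are 22 mm wide; open, the fingers measure 114 mm over their backs; the gripper's body (76 mm by 85 mm) begins 54 mm behind the grasp point. The pads swing forward as they close: fully open they stand 13 mm farther back than shut.
Start: joints at [-1.353, 0.477, 0.022, 1.555, -0.011, 1.109, -0.083], TCP at [0.216, 0.64, 0.239] pointing down, gripper open.
Joint ranges: [-2.96, 2.96], [-0.34, 2.1], [-1.41, 1.46], [0.24, 2.44], [-1.37, 4.51], [0.17, 1.92], [-2.96, 2.96]. Speed limits (rad/s): [2.39, 2.39, 3.14, 3.14, 3.14, 3.14, 3.14].

### API

Orientations are given as a unit quaternion [w, x, y, z].
In Python, from station import bot gives the robot as it stands.
- The arm moves only by the tool send_rows, never from a script. Its argument "deltas" is text: rows parted by semicolons, each of 4 numbers parted by spaces: the shift along the tool's x, y, z in m, then the turn about the tool's z in degrees. In form: x y z spin; .... A call has 1 to 5 rows; each row is the pose to reach, as a shift and turn from the pose commanded when the call began, along the tool's axes at that moment; what a row does not reach only later rows make up. A row lasts 1/10 s, in which the tool goes at most 50 mm and 8.59 degrees, less where a joint would pass 70% of its speed; a pose out of reach is approached as far as the arm can. A call with a gripper value outside its range is refused whole. "claw" is the opening, from 0 (shut) to 1 (fully open), set as the call begins (left out, the last holds). The fingers move at their own pace and stop on an object; "force" is the grip in N (left out, the last holds). Time passes only in rows, so rows that repeat a pose let the fingers close. It gives the time, the measured TCP pose, the force, the opening and the grip force at its end, in the units of the state.
- bot.get_obs(): the state, without advancing time (a new reading comes with each control period).
- bot.read_camera(name): name is "side" or "top"; returns a dict with "img" (400x640x3 uint8, red, green, blue), "depth" (400x640 float32, m along the optical axis (not along the pixel's ray), 0 where there is no reading), "fx", "fy", "cx", "cy" (pixels), "camera_from_world" (4x4, takes a point from world to camera coordinates). Camera axes: x right, y up, looking along -z (the intrinsics and any distortion apply to the point x, -y, -z); pixel columns grow to the right and rows downward; lengths in m; the calibration is good to about 2 mm. A picture is of the moment at which its call begins.
- bot.hand_in(): hands the job in; it is judged then, once.
Trained networks look in a picture, given as the dict that the camera call returned (one of the last four; its "shot" number tells which), for a name from the list of things; names that differ only in an ending like _2 or _b are one class to them, and where a whole thing is asked for, a point or a joint stands for the part that bears it (a point fixed in the world has none). Each returns a list of dicts, best first, with "confidence" (0 to 1); they miss things now and then, are a little off and sometimes report something else, mostly with a low value. They report only what shows in the picture. A call takes as long as a camera call.
- bot.masks_of(picture, query): "mask" (400x640 bool, what is visible of it).
- bot.landmark_of(picture, query): "xyz" ([x, y, z] in m, in world coordinates, good to about 4 mm: a listed point, or the origin of a listed thing).
The state is a dict: "t": time; "q": joint angles; "joint_vel": joint speeds; "joint_torque": joint torques, N m; "eef_pos": TCP position; "tool_rot": TCP orientation; "contact_force": force on the tool from outside, world axes, zero at the start; "torque": the same for the moment, N m; "gripper_width": opening from 0.0 (shut) to 1.0 (fully open); "grasp_force": force on a finger pad.
Only numpy, scipy, OpenCV 4.12 (cv2) and the standard library are available. Lean on these libraries where they do the work, as an engineer would, in place of code of your own. Each camera call takes 0.05 s, during which the arm holds its last target. There are 200 camera calls.

### The job

Load the sample carrier that has the rectangular block into the dark chamber: swing the dust cover fully aside from the port, lay the carrier flat on the track between the guide rails in front of the ram, and push it with the ram through the sprung flap until the ram is fully in. Then draw the ram fully back so that the flap shuts behind the carrier, and leave the cover aside. Keep the carrier level all the way, and do not disturb the other two carriers, the mirror mount or the screwdriver.

Things in the scene. Friction and masses are not known exactly. Their poses are not given: they have to be found in the camera images.
- loader: The sample loader, fixed to the table: black track with a sliding ram, leading into a light-tight black chamber. Origin on the table top directly under the middle of the port in the chamber's front face; x: the way in, along the track from ram to chamber; z up; track and chamber centred on y = 0. All mm below are in this frame. It ends in a low end plate at x -391 (z 56) and in a tube at the chamber's back, x 234.
- track_spot (a point): A good place for the carrier's middle, on the track floor, at (-112, 0, 45); axes as the loader's. The floor is level, open above, at z 45 from x -385 to 0 and on through the port as chamber floor to x 150. Steel guide rails, 7 high (to z 52), x -385 to -45, inner faces at y -34.5 and +34.5, outer at 40.5.
- port (a point): Middle of the port in the chamber's front wall (6 thick), at (0, 0, 66); axes as the loader's. Opening y -37 to +37, z 45 to 87.
- chamber_floor (a point): Point on the chamber's floor, at (100, 0, 45), above which the carrier's middle comes to lie at full ram travel; axes as the loader's. The chamber is x 0 to 160, y -65 to 65, top at z 120, clear window in its roof; inside 104 wide.
- cover (a joint): Angle (rad) of the dust cover, an aluminium plate 97 wide, 55 high, 8 thick before the port. 0 = covers it, 1.75 (stop) = fully aside. It turns in the plane of the front wall on one pin: its free +y end with the handle rises and goes over towards -y. At angle a the handle's grip point is x -36, y -46 + 84 cos a + 13 sin a, z 97 + 84 sin a - 13 cos a. Stiff pin, 1 to 2 N at the handle; stays where left.
- cover_pin (a point): The cover's pin: axis along the loader's x, at (-8, -46, 97), at the cover's upper -y corner. Fully aside, the cover stands up from it to z 190; axes as the loader's.
- cover_grip (a point): Grip point on the cover's handle: black round bar, 12 in diameter, standing 40 out from the plate along the loader's -x (x -12 to -52), free all round. The point is on its axis, 16 from its end. Axes turn with the cover.
- flap (a joint): Angle (rad) of the sprung steel flap just inside the port, 72 wide, 42 high, 3 thick, hinged on its upper edge at x 10.5, z 89. 0 = shut; swings inwards only, to 1.5. A light spring (0.02 to 0.06 N m) shuts it when nothing is under it. It rides over the carrier and the ram's nose, drops behind a carrier whose rear is 35 past the port, and shuts once the ram is out of the port.
- ram (a joint): Travel (m) of the ram: 0 = fully back (stop), 0.22 = fully in (stop). Slides both ways with 1 to 2 N plus some drag, stays where left. Starts part-way along, where the carrier goes. Its rubber nose face is at x = -165 + travel (mm); nose bar 28 wide (tip 40), z 47 to 62, back to a carriage 52 long, 90 wide, z 44 to 66.
- ram_grip (a point): Grip point on the ram's knob: upright aluminium cylinder on the middle of the carriage, 22 in diameter, z 76 to 116, free all round. The point is on its axis at z 98, 175 behind the nose's face: x = -340 + travel (mm). Axes as the loader's.
- carrier_mid (a point): The carrier to load: aluminium shoe 90 long (x), 60 wide (y), 8 thick; in its middle a rectangular block 50 long (x), 36 wide (y), 26 high with a thin dark disc on top. 34 high over all, about 0.2 kg, both ends alike. Point: its centre, 17 above its underside; axes as the carrier's. Starts flat on the table.
- disc_mid (a point): Bystander: loose carrier with the same shoe, 90 x 60 x 8, but a low round disc on it (48 in diameter, 12 high). Point 10 above its underside, axes as the shoe's (x long). On the table.
- bridge_mid (a point): Bystander: loose carrier with the same shoe, but two upright cross plates (8 thick, 50 wide, to 42 high over all) holding a dark round bar, 20 in diameter. Point 21 above its underside, axes as the shoe's (x long). On the table.
- mirror_post: Bystander: black mirror mount on a steel post, foot 50 x 75, 141 high, beside the track on the side away from the robot (the loader's -y). Origin under its foot.
- driver: Bystander: screwdriver, 170 long, loose on the table at the robot's right. Origin under its middle, x along it.

How it is judged:
On the way, in this order (a step that is already met when the one before it is completed fails the run):
1. the carrier lies flat on the track between the guide rails, in front of the ram (x of carrier_mid in the frame of loader between -0.125 and -0.03 m and y of carrier_mid in the frame of loader between -0.008 and 0.008 m and z of carrier_mid in the frame of loader between 0.058 and 0.065 m and angle between carrier_mid's own z axis and vertical below 0.06 rad), for 0.2 s.
2. the ram pushes the carrier in under the flap, which swings open (value of joint flap above 0.5 rad and x of carrier_mid in the frame of loader above 0 m and contact force between carrier and ram above 0.1 N), for 0.05 s.
At the end, for the whole second after the job is handed in: The block carrier lies flat and still in the chamber, its middle at least 85 mm past the port (100 at full ram travel) and within 30 mm of the centre line; flap shut (under 0.08 rad), ram drawn back to within 15 mm of its stop, cover aside (over 1.45 rad) (x of carrier_mid in the frame of loader above 0.085 m and z of carrier_mid in the frame of loader between 0.056 and 0.068 m and angle between carrier_mid's own z axis and vertical below 0.1 rad and y of carrier_mid in the frame of loader between -0.03 and 0.03 m and value of joint flap below 0.08 rad and value of joint ram below 0.015 m and value of joint cover above 1.45 rad and linear speed of carrier below 0.01 m/s); the robot touches nothing.
It fails at once if the block carrier is tipped by more than 0.35 rad (angle between carrier_mid's own z axis and vertical above 0.35 rad).
It fails at once if one of the other carriers is moved by more than 15 mm (distance of any of disc_mid, bridge_mid from where it was at the start of the episode above 0.015 m).
It fails at once if the screwdriver is moved by more than 15 mm (distance of driver from where it was at the start of the episode above 0.015 m).
It fails at once if the robot knocks the mirror mount (contact force between any of the arm, the fingers, carrier and mirror_post above 1 N).
It also fails if it takes over 72 s, if anything falls off the work surface, if the arm or the gripper's body presses on something with over 40 N, if the wrist force passes 120 N, or if a joint passes its speed limit or range.

## Working session

There is one attempt and no reset: what is moved stays moved. The work goes in short steps, Python scripts to look and compute and a tool call to move; the robot and the scene stay as the last step left them, time stands still between calls to the robot, and variables do not carry over. Pictures are saved under pics/ and viewed, at most 10 in all, crops included, and the job is handed in when it is done.

Besides the shell and the picture viewer there is one more tool, called after "Request:" by a JSON object that holds its "fn" and its "kwargs". send_rows: Moves the arm, as the interface text tells. Its arguments: {"type":"object","properties":{"deltas":{"type":"string"},"claw":{"type":"number"},"force":{"type":"number"}},"required":["deltas"]}

```bash
mkdir -p pics; ls; python3 - <<'E'
from station import bot
import cv2,numpy as np
for n in("top","side"):
    p=bot.read_camera(n); cv2.imwrite(f"pics/{n}0.png",p["img"][:,:,::-1])
    print(n,p["fx"],p["cx"],p["cy"],np.round(p["camera_from_world"],3).tolist())
    for q in["loader","track_spot","port","chamber_floor","cover_pin","cover_grip","ram_grip","carrier_mid","disc_mid","bridge_mid","mirror_post","driver"]:
        try:
            r=bot.landmark_of(p,q); print(q,[(np.round(d["xyz"],4).tolist(),round(d["confidence"],2)) for d in r[:2]])
        except Exception as e: print(q,e)
o=bot.get_obs();print(o)
E
```

```text
pics
top 428.53241607650244 319.6178450496275 210.2283504708105 [[0.019, -1.0, 0.004, -0.097], [0.994, 0.019, 0.111, -0.569], [-0.111, 0.002, 0.994, -1.236], [0.0, 0.0, 0.0, 1.0]]
loader [([0.6001, 0.0591, 0.0022], 0.64)]
track_spot [([0.6054, -0.0572, 0.0506], 0.83)]
port [([0.5997, 0.0607, 0.0686], 0.65), ([0.6003, -0.0545, 0.0477], 0.28)]
chamber_floor [([0.6017, 0.0625, 0.0691], 0.17)]
cover_pin [([0.6426, 0.0477, 0.092], 0.96), ([0.4302, -0.3449, 0.0077], 0.2)]
cover_grip [([0.5634, 0.023, 0.1002], 0.54), ([0.6004, -0.1729, 0.1016], 0.46)]
ram_grip [([0.5999, -0.1728, 0.1051], 0.92)]
carrier_mid [([0.39, 0.317, 0.0186], 0.83)]
disc_mid [([0.4293, -0.3423, 0.009], 0.57)]
bridge_mid [([0.4173, -0.0177, 0.0205], 0.9), ([0.4298, -0.3432, 0.0085], 0.48)]
mirror_post [([0.7337, -0.1545, -0.0013], 0.89), ([0.6435, 0.0475, 0.0937], 0.35)]
driver [([0.496, -0.4453, 0.0007], 0.8)]
side 462.662569324791 321.25960769046065 199.63378895457552 [[0.989, -0.144, -0.016, -0.579], [0.086, 0.5, 0.862, -0.102], [-0.116, -0.854, 0.507, -1.342], [0.0, 0.0, 0.0, 1.0]]
loader [([0.6021, 0.0608, 0.0006]
[... 695 characters left out ...]
: array([-1.35309362,  0.477015  ,  0.02242662,  1.55539705, -0.01147605,
        1.10929003, -0.08310883]), 'joint_vel': array([ 0.00106103, -0.00091116,  0.0006629 , -0.0004152 , -0.00060472,
        0.00031366, -0.00038207]), 'joint_torque': array([ 1.00853251e-04, -5.96318686e+01,  1.60643879e+00, -2.81541270e+01,
        1.23968313e-02,  1.33999325e-03, -3.75682453e-05]), 'eef_pos': array([0.21606924, 0.63950633, 0.23929961]), 'tool_rot': array([1.10096285e-05, 1.62202985e-01, 9.86757413e-01, 8.90305975e-06]), 'contact_force': array([ 0.32217757,  0.33114925, -0.01497485]), 'torque': array([ 0.00871653, -0.01941261,  0.01855469]), 'grasp_force': 0.0, 'gripper_width': 1.0035292759736203}
```

```bash
cat > h.py <<'E'
from station import bot
import cv2,numpy as np
def cloud(p):
    v,u=np.mgrid[0:400,0:640]; d=p["depth"]
    c=np.stack([(u-p["cx"])/p["fx"]*d,-(v-p["cy"])/p["fy"]*d,-d],-1)
    T=np.linalg.inv(p["camera_from_world"]); return c@T[:3,:3].T+T[:3,3]
def mask(p,q):
    r=bot.masks_of(p,q); return (r[0]["mask"],r[0]["confidence"]) if r else (None,0)
def rect(P):
    r=cv2.minAreaRect((P[:,:2]*1000).astype(np.float32)); return r
E
python3 - <<'E'
from h import *
for n in("top","side"):
    p=bot.read_camera(n); C=cloud(p)
    m,c=mask(p,"carrier_mid"); P=C[m&(p["depth"]>0)]
    print(n,c,m.sum(),np.percentile(P[:,2],[2,50,98]))
    for lo,hi in((.004,.013),(.028,.042),(.004,.042)):
        Q=P[(P[:,2]>lo)&(P[:,2]<hi)]; print(lo,len(Q),rect(Q) if len(Q)>5 else 0, np.median(Q[:,2]) if len(Q) else 0)
    # rails: heights 49..55 ; loader structure
    Q=C[(p["depth"]>0)&(C[...,2]>.047)&(C[...,2]<.058)&(abs(C[...,0]-.6)<.06)&(C[...,1]>-.33)&(C[...,1]<.01)]
    for s in(-1,1):
        R=Q[(s*(Q[:,0]-.601)>.03)&(s*(Q[:,0]-.601)<.045)]
        if len(R)>10:
            print("rail",s,len(R),np.polyfit(R[:,1],R[:,0],1),np.median(R,0))
    for q in("bridge_mid","driver","mirror_post","disc_mid"):
        m,c=mask(p,q); P=C[m&(p["depth"]>0)]; print(q,c,rect(P[P[:,2]>.003]))
E
```

```text
top 0.59 603 [0.0037183  0.0114952  0.03811784]
0.004 314 ((385.9013977050781, 321.4509582519531), (60.48455047607422, 90.72868347167969), 28.985939025878906) 0.008789046762362585
0.028 224 ((385.18798828125, 322.1265563964844), (36.36203384399414, 51.49017333984375), 28.742210388183594) 0.03453001831836133
0.004 586 ((385.7895812988281, 321.308837890625), (60.5064697265625, 90.75261688232422), 28.68648338317871) 0.01190012896706405
rail -1 278 [0.0047955  0.56249011] [ 0.56103742 -0.13048534  0.05117076]
rail 1 230 [0.00639772 0.63597005] [ 0.63494149 -0.12491868  0.05196949]
bridge_mid 0.68 ((419.3762512207031, -16.49114990234375), (88.03972625732422, 58.20343017578125), 64.55181884765625)
driver 0.54 ((491.3711853027344, -445.6947021484375), (166.80067443847656, 29.44101333618164), 37.596588134765625)
mirror_post 0.89 ((733.7662353515625, -155.88523864746094), (73.48101043701172, 55.281368255615234), 10.375090599060059)
disc_mid 0.79 ((422.2670593261719, -338.93267822265625), (59.55501174926758, 91.46894073486328), 5.983837127685547)
side 0.55 278 [0.00235989 0.01348343 0.03603424
[... 299 characters left out ...]
627685546875), (61.24380874633789, 98.20556640625), 28.395652770996094) 0.014990676266719849
rail -1 167 [0.00888577 0.56452551] [ 0.56288153 -0.20369986  0.05156676]
rail 1 165 [0.00990981 0.639694  ] [ 0.63760494 -0.21314751  0.05182349]
bridge_mid 0.75 ((421.992919921875, -22.174911499023438), (93.20845031738281, 61.4627799987793), 65.91958618164062)
driver 0.65 ((476.29150390625, -465.0636291503906), (120.7347183227539, 23.094633102416992), 36.86056137084961)
mirror_post 0.87 ((744.054443359375, -54.446563720703125), (280.5086975097656, 81.80697631835938), 86.49475860595703)
disc_mid 0.67 ((425.8424072265625, -342.5206298828125), (60.50416564941406, 93.53913879394531), 6.260457515716553)
```

View pics/top0.png

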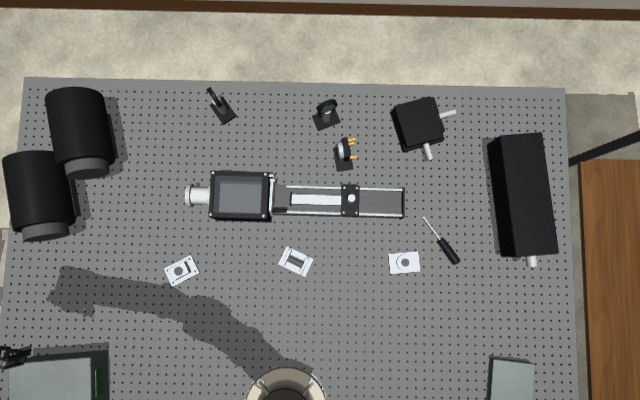

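View pics/side0.png

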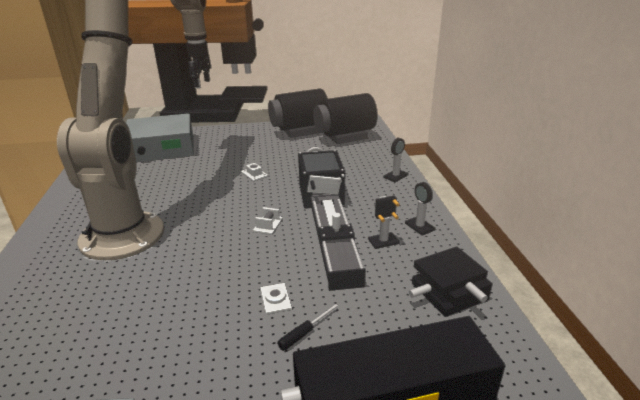

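```bash
cat >> h.py <<'E'
L=np.array([.6012,.0596]); S=.007
def lw(x,y): # loader mm -> world m
    return L+x/1e3*np.array([S,1])+y/1e3*np.array([-1,S])
def state():
    o=bot.get_obs(); w,x,y,z=o["tool_rot"]
    ty=np.degrees(np.arctan2(w*w-x*x+y*y-z*z,2*(x*y-w*z)))
    return np.r_[o["eef_pos"],ty]
def plan(wps,step=.045,turn=8):
    """wps: (x,y,z,yaw of tool y deg). Prints calls of <=5 rows."""
    p=state(); rows=[]; cur=p.copy()
    for w in wps:
        w=np.array(w,float); st=w[4] if len(w)>4 else step; w=w[:4]; d=w-cur
        n=max(1,int(np.ceil(max(np.linalg.norm(d[:3])/st,abs(d[3])/turn)-.02)))
        rows+=[cur+d*i/n for i in range(1,n+1)]; cur=w
    base=p
    for i in range(0,len(rows),5):
        a=np.radians(base[3]); ty=np.array([np.cos(a),np.sin(a)]); tx=np.array([-ty[1],ty[0]])
        out=[]
        for r in rows[i:i+5]:
            d=r-base; v=[round(d[:2]@tx,3),round(d[:2]@ty,3),round(-d[2],3),round(-d[3],1)]; out.append(v)
        print("; ".join("%g %g %g %g"%tuple(v) for v in out))
        base=base+np.r_[v[0]*tx+v[1]*ty,-v[2],-v[3]]
def cov(a):
    return (*lw(-36,-46+84*np.cos(a)+13*np.sin(a)),(97+84*np.sin(a)-13*np.cos(a))/1e3-.006)
E
python3 - <<'E'
from h import *
print(bot.tips_ahead,state(),cov(0))
x,y,z=cov(0); plan([(x,y,.2,-.4),(x,y,z,-.4,.03)])
E
```

```text
0.008 [ 0.21607431  0.63949255  0.23928703 71.33050146] (np.float64(0.5629479999999999), np.float64(0.023866000000000002), np.float64(0.078))
-0.033 -0.03 0.002 4.5; -0.066 -0.059 0.005 9; -0.099 -0.089 0.007 13.4; -0.131 -0.118 0.01 17.9; -0.164 -0.148 0.012 22.4
-0.042 -0.014 0.003 4.5; -0.083 -0.029 0.005 9; -0.125 -0.044 0.008 13.5; -0.167 -0.059 0.01 17.9; -0.208 -0.073 0.013 22.4
-0.044 0.002 0.002 4.5; -0.089 0.004 0.004 9; -0.133 0.006 0.007 13.5; -0.177 0.009 0.009 18; -0.221 0.011 0.012 22.4
-0.04 0.019 0.002 4.5; -0.04 0.019 0.027 4.5; -0.04 0.019 0.051 4.5; -0.04 0.019 0.075 4.5; -0.04 0.019 0.1 4.5
0 -0 0.024 0
```

Request:
{"fn": "send_rows", "kwargs": {"deltas": "-0.033 -0.03 0.002 4.5; -0.066 -0.059 0.005 9; -0.099 -0.089 0.007 13.4; -0.131 -0.118 0.01 17.9; -0.164 -0.148 0.012 22.4", "claw": 1, "force": 40}}

```text
t: 2.4
eef_pos: [0.3246, 0.4453, 0.2273]
tool_rot: [-0.0, 0.352, 0.936, 0.0]
contact_force: [0.6, -0.9, -0.2]
gripper_width: 1.002
grasp_force: 0.0
```

Request:
{"fn": "send_rows", "kwargs": {"deltas": "-0.042 -0.014 0.003 4.5; -0.083 -0.029 0.005 9; -0.125 -0.044 0.008 13.5; -0.167 -0.059 0.01 17.9; -0.208 -0.073 0.013 22.4"}}

```text
t: 2.9
eef_pos: [0.4337, 0.2534, 0.2147]
tool_rot: [0.0, 0.527, 0.85, 0.001]
contact_force: [1.4, -0.1, -0.0]
gripper_width: 1.001
grasp_force: 0.0
```

Request:
{"fn": "send_rows", "kwargs": {"deltas": "-0.044 0.002 0.002 4.5; -0.089 0.004 0.004 9; -0.133 0.006 0.007 13.5; -0.177 0.009 0.009 18; -0.221 0.011 0.012 22.4"}}

```text
t: 3.4
eef_pos: [0.5424, 0.0609, 0.2027]
tool_rot: [0.0, 0.682, 0.731, 0.001]
contact_force: [0.7, 0.5, -0.2]
gripper_width: 1.003
grasp_force: 0.0
```

```bash
python3 - <<'E'
from h import *
print(state(),bot.get_obs()["t"])
x,y,z=cov(0); plan([(x,y,.2,-.4),(x,y,z,-.4,.03)])
E
```

```text
[0.54242539 0.06092389 0.20268058 3.97516248] 3.4
-0.038 0.018 0.003 4.4; -0.038 0.018 0.027 4.4; -0.038 0.018 0.051 4.4; -0.038 0.018 0.076 4.4; -0.038 0.018 0.1 4.4
-0 -0 0.025 -0
```

Request:
{"fn": "send_rows", "kwargs": {"deltas": "-0.04 0.019 0.002 4.5; -0.04 0.019 0.027 4.5; -0.04 0.019 0.06 4.5; -0.04 0.019 0.095 4.5; -0.04 0.019 0.124 4.5"}}

```text
t: 3.9
eef_pos: [0.563, 0.0239, 0.0768]
tool_rot: [-0.0, 0.709, 0.705, -0.0]
contact_force: [0.6, 0.8, 0.1]
gripper_width: 1.004
grasp_force: 0.0
```

Request:
{"fn": "send_rows", "kwargs": {"deltas": "0 0 0 0; 0 0 0 0"}}

```text
t: 4.1
eef_pos: [0.5635, 0.0236, 0.0787]
tool_rot: [-0.0, 0.709, 0.705, -0.0]
contact_force: [-0.8, -1.0, 0.9]
gripper_width: 0.998
grasp_force: 0.0
```

```bash
python3 - <<'E'
from h import *
print(state(),cov(0))
p=bot.read_camera("top"); cv2.imwrite("pics/t1.png",cv2.resize(p["img"][150:250,230:390,::-1],None,fx=4,fy=4))
E
```

```text
[ 0.56351736  0.02362241  0.07869948 -0.38012855] (np.float64(0.5629479999999999), np.float64(0.023866000000000002), np.float64(0.078))
```

View pics/t1.png

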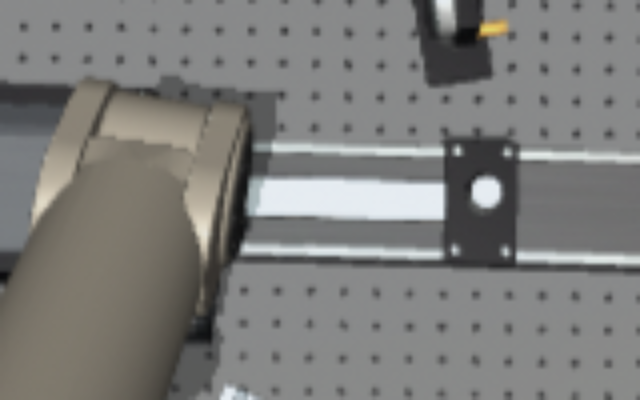

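The hand is over the cover handle and hides it (crop about (150,190)); the knob is at (486,192). I'll close on the handle and check the opening.

Request:
{"fn": "send_rows", "kwargs": {"deltas": "0 0 0 0; 0 0 0 0; 0 0 0 0; 0 0 0 0; 0 0 0 0", "claw": 0, "force": 25}}

```text
t: 4.65
eef_pos: [0.5632, 0.0239, 0.0785]
tool_rot: [-0.0, 0.709, 0.705, -0.0]
contact_force: [-13.5, -0.9, 4.1]
gripper_width: 0.143
grasp_force: 8.9
```

Request:
{"fn": "send_rows", "kwargs": {"deltas": "0 0 0 0; 0 0 0 0; 0 0 0 0"}}

```text
t: 4.95
eef_pos: [0.5626, 0.0238, 0.0781]
tool_rot: [-0.001, 0.709, 0.705, -0.0]
contact_force: [-3.0, 0.4, 0.5]
gripper_width: 0.132
grasp_force: 24.4
```

```bash
python3 - <<'E'
from h import *
print(state())
plan([(*(np.array(cov(a))-cov(0)+state()[:3]),-.4,.03) for a in np.linspace(.125,1.75,14)])
E
```

```text
[ 0.56259954  0.02381152  0.07809236 -0.36995165]
0 -0.001 -0.011 0; 0 -0.001 -0.021 0; -0 0.001 -0.032 0; -0 0.004 -0.042 0; -0 0.008 -0.052 0
-0 0.006 -0.009 0; -0 0.012 -0.017 0; -0 0.02 -0.025 0; -0 0.028 -0.031 0; -0 0.037 -0.037 0
-0 0.01 -0.004 0; -0 0.02 -0.007 0; -0 0.031 -0.009 0; -0 0.041 -0.009 0
```

Request:
{"fn": "send_rows", "kwargs": {"deltas": "0 -0.001 -0.011 0; 0 -0.001 -0.021 0; 0 0.001 -0.032 0; 0 0.004 -0.042 0; 0 0.008 -0.052 0"}}

```text
t: 5.45
eef_pos: [0.583, 0.0241, 0.1331]
tool_rot: [0.009, 0.709, 0.705, 0.008]
contact_force: [36.1, -0.2, -36.5]
gripper_width: 0.126
grasp_force: 24.2
```

Request:
{"fn": "send_rows", "kwargs": {"deltas": "0 0.006 -0.009 0; 0 0.012 -0.017 0; 0 0.02 -0.025 0; 0 0.028 -0.031 0; 0 0.037 -0.037 0"}}

```text
t: 5.95
eef_pos: [0.6099, 0.0243, 0.1652]
tool_rot: [0.001, 0.709, 0.705, 0.0]
contact_force: [13.4, 1.6, -30.2]
gripper_width: 0.125
grasp_force: 24.6
```

Request:
{"fn": "send_rows", "kwargs": {"deltas": "0 0.01 -0.004 0; 0 0.02 -0.007 0; 0 0.031 -0.009 0; 0 0.041 -0.009 0; 0 0.041 -0.009 0"}}

```text
t: 6.45
eef_pos: [0.6498, 0.0238, 0.1766]
tool_rot: [-0.001, 0.709, 0.705, -0.0]
contact_force: [-1.8, 2.8, -5.6]
gripper_width: 0.125
grasp_force: 25.1
```

Request:
{"fn": "send_rows", "kwargs": {"deltas": "0 0 0 0; 0 0 0 0; 0 0 0 0; 0 0 0 0", "claw": 1}}

```text
t: 6.85
eef_pos: [0.6499, 0.0227, 0.1772]
tool_rot: [0.001, 0.71, 0.705, 0.001]
contact_force: [0.2, -0.2, -0.4]
gripper_width: 0.801
grasp_force: 0.0
```

```bash
python3 - <<'E'
from h import *
print(state(),cov(1.75))
E
```

```text
[ 0.64994181  0.02273941  0.17719692 -0.39800859] (np.float64(0.649128851365196), np.float64(0.02326273404044363), np.float64(0.1759720182608541))
```

```bash
python3 - <<'E'
from h import *
print(lw(-232,0))
plan([(.650,.023,.235,-.4),(.6005,-.172,.22,-.4),(.6005,-.172,.087,-.4)])
E
```

```text
[ 0.599576 -0.1724  ]
0 0 -0.029 0; 0 0 -0.058 0; -0.039 -0.01 -0.055 0; -0.078 -0.019 -0.052 0; -0.117 -0.029 -0.049 0
-0.039 -0.009 0.003 0; -0.078 -0.019 0.006 0; -0.078 -0.019 0.051 0; -0.078 -0.019 0.095 0; -0.078 -0.019 0.139 0
```

Request:
{"fn": "send_rows", "kwargs": {"deltas": "0 0 -0.029 0; 0 0 -0.058 0; -0.039 -0.01 -0.055 0; -0.078 -0.019 -0.052 0; -0.117 -0.029 -0.049 0"}}

```text
t: 7.35
eef_pos: [0.6196, -0.0949, 0.226]
tool_rot: [0.001, 0.709, 0.705, 0.001]
contact_force: [0.8, -0.5, -0.1]
gripper_width: 1.001
grasp_force: 0.0
```

Request:
{"fn": "send_rows", "kwargs": {"deltas": "-0.039 -0.009 0.003 0; -0.078 -0.019 0.006 0; -0.078 -0.019 0.006 0"}}

```text
t: 7.65
eef_pos: [0.5972, -0.1796, 0.22]
tool_rot: [0.001, 0.713, 0.701, -0.001]
contact_force: [-0.6, -1.3, 0.4]
gripper_width: 0.999
grasp_force: 0.0
```

```bash
python3 - <<'E'
from h import *
print(state())
for n in("side","top"):
    p=bot.read_camera(n)
    for q in("cover_grip","ram_grip"): print(n,q,[(np.round(d["xyz"],4),round(d["confidence"],2)) for d in bot.landmark_of(p,q)[:2]])
    if n=="side": cv2.imwrite("pics/s2.png",cv2.resize(p["img"][120:300,220:460,::-1],None,fx=3,fy=3))
plan([(.6005,-.172,.087,-.4)])
E
```

```text
[ 0.59722195 -0.17955413  0.22002445 -0.95925003]
side cover_grip [(array([0.6503, 0.0204, 0.1783]), 0.77)]
side ram_grip [(array([ 0.6012, -0.1722,  0.094 ]), 0.83)]
top cover_grip [(array([0.6504, 0.0239, 0.1789]), 0.58)]
top ram_grip []
-0.001 -0 0.044 0.1; -0.002 -0 0.088 0.1; -0.002 -0 0.132 0.2
```

View pics/s2.png

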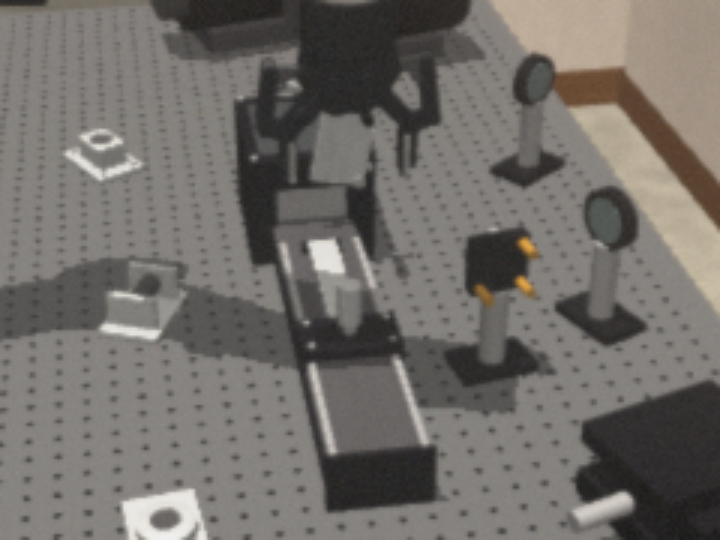

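The cover stands up aside of the port (about (343,150)), and the flap shows at (312,205). The knob is at (347,305), below the open fingers.

Request:
{"fn": "send_rows", "kwargs": {"deltas": "-0.001 0 0.04 0; -0.002 0 0.08 0; -0.002 0 0.115 0; -0.002 0 0.133 0; -0.002 0 0.133 0"}}

```text
t: 8.45
eef_pos: [0.5985, -0.1714, 0.0833]
tool_rot: [-0.002, 0.709, 0.706, -0.001]
contact_force: [-0.5, 0.3, -0.7]
gripper_width: 0.999
grasp_force: 0.0
```

Request:
{"fn": "send_rows", "kwargs": {"deltas": "0 0 0 0; 0 0 0 0; 0 0 0 0; 0 0 0 0; 0 0 0 0", "claw": 0, "force": 50}}

```text
t: 8.95
eef_pos: [0.5998, -0.1737, 0.0874]
tool_rot: [-0.0, 0.709, 0.705, 0.0]
contact_force: [-4.3, 1.1, 6.7]
gripper_width: 0.248
grasp_force: 48.7
```

Request:
{"fn": "send_rows", "kwargs": {"deltas": "0 0 0 0; 0 0 0 0"}}

```text
t: 9.15
eef_pos: [0.5997, -0.1737, 0.0874]
tool_rot: [-0.0, 0.709, 0.705, 0.0]
contact_force: [-3.3, 1.0, 7.1]
gripper_width: 0.247
grasp_force: 48.7
```

```bash
python3 - <<'E'
from h import *
s=state();print(s, bot.get_obs()["contact_force"])
print(lw(-340,0))
plan([(*lw(-341,0)+[s[0]-lw((s[1]-L[1])*1e3,0)[0],0],s[2],s[3],.02)])
E
```

```text
[ 0.59974431 -0.17371407  0.08740279 -0.38239025] [-3.34781636  1.02517479  7.13775021]
[ 0.59882 -0.2804 ]
-0.018 -0 -0 -0; -0.036 -0 -0 -0; -0.054 -0 -0 -0; -0.072 -0 -0 -0; -0.09 -0 -0 -0
-0.018 -0 -0 -0
```

Request:
{"fn": "send_rows", "kwargs": {"deltas": "-0.015 0 0 0; -0.033 0 0 0; -0.051 0 0 0; -0.069 0 0 0; -0.087 0 0 0"}}

```text
t: 9.65
eef_pos: [0.599, -0.2612, 0.0874]
tool_rot: [-0.0, 0.709, 0.705, 0.0]
contact_force: [-3.8, 1.0, 7.4]
gripper_width: 0.243
grasp_force: 48.8
```

Request:
{"fn": "send_rows", "kwargs": {"deltas": "-0.012 0 0 0; -0.02 0 0 0; -0.022 0 0 0; -0.022 0 0 0"}}

```text
t: 10.05
eef_pos: [0.5988, -0.2815, 0.0874]
tool_rot: [-0.001, 0.709, 0.705, 0.001]
contact_force: [-5.9, 3.9, 11.1]
gripper_width: 0.241
grasp_force: 50.1
```

```bash
python3 - <<'E'
from h import *
s=state();print(s, bot.get_obs()["contact_force"])
E
```

```text
[ 0.59882701 -0.28149587  0.08741059 -0.36614275] [-5.91452429  3.92341325 11.07832954]
```

Request:
{"fn": "send_rows", "kwargs": {"deltas": "0 0 0 0; 0 0 0 0; 0 0 0 0; 0 0 -0.03 0; 0 0 -0.07 0", "claw": 1}}

```text
t: 10.55
eef_pos: [0.598, -0.2816, 0.1548]
tool_rot: [-0.002, 0.709, 0.705, -0.001]
contact_force: [0.5, -0.1, -0.0]
gripper_width: 1.001
grasp_force: 0.0
```

```bash
python3 - <<'E'
from h import *
s=state();print(s)
plan([(.595,-.25,.2,-.4),(.388,.319,.16,28.7)])
E
```

```text
[ 0.59795038 -0.28161292  0.15475394 -0.35925123]
0.016 -0.002 -0.023 0; 0.032 -0.003 -0.045 0; 0.072 -0.018 -0.042 -2; 0.113 -0.033 -0.04 -4.1; 0.153 -0.048 -0.037 -6.2
0.042 -0.011 0.003 -2.1; 0.084 -0.021 0.006 -4.2; 0.126 -0.032 0.009 -6.2; 0.168 -0.043 0.012 -8.3; 0.21 -0.053 0.015 -10.4
0.043 -0.003 0.002 -2.1; 0.086 -0.006 0.005 -4.1; 0.129 -0.009 0.008 -6.2; 0.173 -0.011 0.011 -8.3; 0.216 -0.014 0.014 -10.4
0.043 0.005 0.003 -2.1
```

Request:
{"fn": "send_rows", "kwargs": {"deltas": "0.016 -0.002 -0.023 0; 0.032 -0.003 -0.045 0; 0.072 -0.018 -0.042 -2; 0.113 -0.033 -0.04 -4.1; 0.153 -0.048 -0.037 -6.2"}}

```text
t: 11.05
eef_pos: [0.5519, -0.1278, 0.1934]
tool_rot: [0.0, 0.67, 0.743, 0.0]
contact_force: [-0.1, 0.7, 0.2]
gripper_width: 1.001
grasp_force: 0.0
```

Request:
{"fn": "send_rows", "kwargs": {"deltas": "0.042 -0.011 0.003 -2.1; 0.084 -0.021 0.006 -4.2; 0.126 -0.032 0.009 -6.2; 0.168 -0.043 0.012 -8.3; 0.21 -0.053 0.015 -10.4"}}

```text
t: 11.55
eef_pos: [0.4775, 0.0758, 0.1784]
tool_rot: [0.0, 0.6, 0.8, 0.0]
contact_force: [0.5, 1.0, 1.0]
gripper_width: 1.001
grasp_force: 0.0
```

Request:
{"fn": "send_rows", "kwargs": {"deltas": "0.043 -0.003 0.002 -2.1; 0.086 -0.006 0.005 -4.1; 0.129 -0.009 0.008 -6.2; 0.173 -0.011 0.011 -8.3; 0.216 -0.014 0.014 -10.4"}}

```text
t: 12.05
eef_pos: [0.4039, 0.2796, 0.1644]
tool_rot: [0.0, 0.525, 0.851, 0.0]
contact_force: [1.0, -0.1, 0.7]
gripper_width: 1.005
grasp_force: 0.0
```

Request:
{"fn": "send_rows", "kwargs": {"deltas": "0.043 0.005 0.003 -2.1; 0.043 0.005 0.003 -2.1; 0.043 0.005 0.003 -2.1"}}

```text
t: 12.35
eef_pos: [0.3892, 0.3193, 0.1611]
tool_rot: [0.0, 0.509, 0.861, -0.0]
contact_force: [0.4, -0.8, -0.8]
gripper_width: 0.998
grasp_force: 0.0
```

```bash
python3 - <<'E'
from h import *
s=state();print(s)
plan([(.388,.319,.05,28.7),(.388,.319,.023,28.7,.015)])
p=bot.read_camera("side")
for q in("carrier_mid","ram_grip"): print(q,[(np.round(d["xyz"],4),round(d["confidence"],2)) for d in bot.landmark_of(p,q)[:2]])
cv2.imwrite("pics/s3.png",cv2.resize(p["img"][110:260,180:380,::-1],None,fx=4,fy=4))
E
```

```text
[ 0.38917247  0.31931615  0.16108289 28.86376415]
0 -0 0.037 0.1; 0 -0.001 0.074 0.1; 0 -0.001 0.111 0.2; 0 -0.001 0.125 0.2; 0 -0.001 0.138 0.2
carrier_mid [(array([0.3919, 0.3227, 0.0187]), 0.51)]
ram_grip [(array([ 0.5998, -0.2802,  0.0944]), 0.75)]
```

View pics/s3.png

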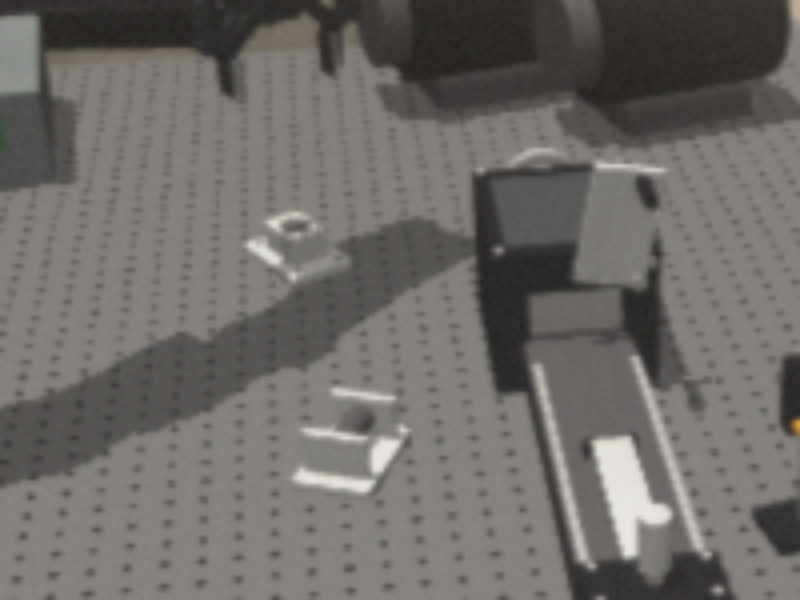

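The block carrier sits at (295,245) under the open fingers. The cover is up at (620,225), the ram is back (knob (655,540)) and the track is clear.

Request:
{"fn": "send_rows", "kwargs": {"deltas": "0 -0.001 0.04 0; 0 -0.001 0.08 0; 0 -0.001 0.11 0; 0 -0.001 0.125 0; 0 -0.001 0.138 0"}}

```text
t: 13.0
eef_pos: [0.3892, 0.3165, 0.0223]
tool_rot: [0.0, 0.511, 0.86, -0.001]
contact_force: [0.3, 0.6, 0.1]
gripper_width: 0.998
grasp_force: 0.0
```

Request:
{"fn": "send_rows", "kwargs": {"deltas": "0 0 0 0; 0 0 0 0; 0 0 0 0; 0 0 0 0; 0 0 0 0", "claw": 0, "force": 40}}

```text
t: 13.5
eef_pos: [0.3895, 0.3186, 0.0245]
tool_rot: [0.0, 0.51, 0.86, 0.001]
contact_force: [0.5, -0.2, 6.5]
gripper_width: 0.41
grasp_force: 41.1
```

Request:
{"fn": "send_rows", "kwargs": {"deltas": "0 0 0 0; 0 0 0 0; 0 0 -0.01 0; 0 0 -0.02 0; 0 0 -0.03 0"}}

```text
t: 14.0
eef_pos: [0.3887, 0.3181, 0.0544]
tool_rot: [0.0, 0.509, 0.86, 0.0]
contact_force: [0.1, -0.5, -2.1]
gripper_width: 0.413
grasp_force: 40.5
```

```bash
python3 - <<'E'
from h import *
o=bot.get_obs();print(state(),o["gripper_width"],o["grasp_force"],o["contact_force"])
for n in("top","side"):
    p=bot.read_camera(n)
    for q in("carrier_mid",): print(q,[(np.round(d["xyz"],4),round(d["confidence"],2)) for d in bot.landmark_of(p,q)[:2]])
    C=cloud(p); m,c=mask(p,"carrier_mid")
    if m is not None: P=C[m&(p["depth"]>0)]; Q=P[P[:,2]<.05]; print(n,c,len(P),rect(Q),np.percentile(P[:,2],[5,50,95]))
cv2.imwrite("pics/s4.png",cv2.resize(p["img"][110:210,180:340,::-1],None,fx=5,fy=5))
E
```

```text
[ 0.38871037  0.31813908  0.05435798 28.74083749] 0.41296778031436554 40.463942885398865 [ 0.05762797 -0.52566905 -2.09837019]
carrier_mid [(array([0.3875, 0.3208, 0.0472]), 0.87)]
top 0.56 308 ((398.0012512207031, 297.349609375), (60.48525619506836, 36.52812957763672), 24.17784309387207) [0.0345817  0.04143571 0.06777818]
carrier_mid [(array([0.3886, 0.3215, 0.0482]), 0.49), (array([ 0.6024, -0.0527,  0.0419]), 0.43)]
side 0.64 5413 ((609.9948120117188, 76.88128662109375), (832.83984375, 170.5012664794922), 83.39732360839844) [0.0132903  0.05759161 0.14563886]
```

View pics/s4.png

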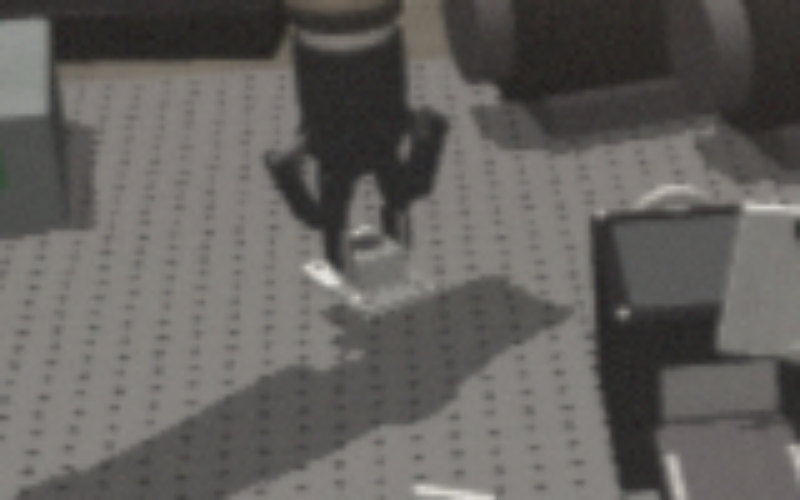

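The carrier is held level between the fingers, block at (372,265), with the shoe clear of the table.

```bash
python3 - <<'E'
from h import *
plan([(.3887,.3181,.2,28.74),(.45,.21,.25,20),(.6004,-.051,.25,-.4),(.6004,-.051,.1,-.4,.04)])
E
```

```text
0 0 -0.037 -0; 0 0 -0.073 -0; 0 0 -0.11 -0; 0 0 -0.147 -0; -0.041 0.001 -0.164 2.9
-0.042 0.003 -0.016 2.9; -0.083 0.005 -0.033 5.8; -0.126 0.008 -0.033 8.8; -0.169 0.011 -0.033 11.7; -0.212 0.014 -0.033 14.6
-0.04 0.014 0 2.9; -0.081 0.028 0 5.8; -0.122 0.042 0 8.7; -0.163 0.056 0 11.6; -0.163 0.056 0.038 11.6
0 -0 0.037 0; 0 -0 0.075 0; 0 -0 0.112 0
```

Request:
{"fn": "send_rows", "kwargs": {"deltas": "0 0 -0.03 0; 0 0 -0.07 0; 0 0 -0.11 0; 0 0 -0.147 0; -0.041 0.001 -0.164 2.9"}}

```text
t: 14.8
eef_pos: [0.4082, 0.2881, 0.2203]
tool_rot: [-0.001, 0.528, 0.849, 0.003]
contact_force: [1.1, 0.6, -2.0]
gripper_width: 0.41
grasp_force: 41.1
```

Request:
{"fn": "send_rows", "kwargs": {"deltas": "-0.042 0.003 -0.016 2.9; -0.083 0.005 -0.033 5.8; -0.126 0.008 -0.033 8.8; -0.169 0.011 -0.033 11.7; -0.212 0.014 -0.033 14.6"}}

```text
t: 15.3
eef_pos: [0.5145, 0.0962, 0.25]
tool_rot: [-0.0, 0.635, 0.772, -0.0]
contact_force: [-0.1, 0.0, -2.4]
gripper_width: 0.41
grasp_force: 41.1
```

Request:
{"fn": "send_rows", "kwargs": {"deltas": "-0.04 0.014 0 2.9; -0.081 0.028 0 5.8; -0.122 0.042 0 8.7; -0.163 0.056 0 11.6; -0.163 0.056 0.02 11.6"}}

```text
t: 15.8
eef_pos: [0.6041, -0.0589, 0.2321]
tool_rot: [0.004, 0.713, 0.701, 0.001]
contact_force: [-0.2, 0.5, -1.7]
gripper_width: 0.409
grasp_force: 41.1
```

Request:
{"fn": "send_rows", "kwargs": {"deltas": "0 0 0.04 0; 0 0 0.08 0; 0 0 0.11 0; 0 0 0.13 0; 0 0 0.13 0"}}

```text
t: 16.3
eef_pos: [0.5982, -0.0508, 0.0967]
tool_rot: [-0.002, 0.709, 0.705, -0.003]
contact_force: [-0.6, 0.3, -1.2]
gripper_width: 0.412
grasp_force: 41.0
```

```bash
python3 - <<'E'
from h import *
o=bot.get_obs();print(state(),o["gripper_width"],o["contact_force"])
for n in("top","side"):
    p=bot.read_camera(n)
    for q in("carrier_mid","port","ram_grip","track_spot"): print(n,q,[(np.round(d["xyz"],4),round(d["confidence"],2)) for d in bot.landmark_of(p,q)[:1]])
    if n=="side": cv2.imwrite("pics/s5.png",cv2.resize(p["img"][140:260,260:420,::-1],None,fx=5,fy=5))
plan([(.6004,-.051,.075,-.4),(.6004,-.051,.069,-.4)])
E
```

```text
[ 0.59815897 -0.0507738   0.0966545  -0.35935581] 0.4118557858787749 [-0.55731324  0.3270377  -1.20793332]
top carrier_mid [(array([ 0.5969, -0.0474,  0.0882]), 0.5)]
top port []
top ram_grip [(array([ 0.5995, -0.2813,  0.1037]), 0.74)]
top track_spot [(array([ 0.6029, -0.0539,  0.0482]), 0.76)]
side carrier_mid [(array([ 0.6055, -0.0497,  0.0935]), 0.58)]
side port []
side ram_grip [(array([ 0.6007, -0.281 ,  0.096 ]), 0.63)]
side track_spot [(array([ 0.5973, -0.0555,  0.0428]), 0.77)]
0 -0.001 0.026 0; 0 -0.001 0.032 0
```

View pics/s5.png

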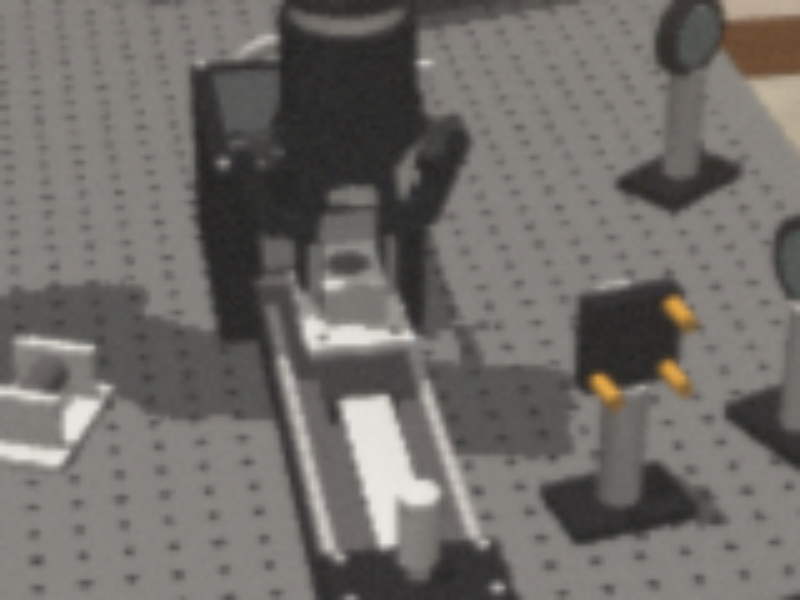

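The carrier hangs level over the track (block (350,265), shoe's rear edge (365,340)) between the rails, with the ram nose behind it at (360,390). I'll let it settle and measure before lowering.

Request:
{"fn": "send_rows", "kwargs": {"deltas": "0 0 0 0; 0 0 0.01 0; 0 0 0.014 0; 0 0 0.014 0"}}

```text
t: 17.2
eef_pos: [0.6001, -0.051, 0.0851]
tool_rot: [-0.001, 0.709, 0.705, -0.001]
contact_force: [-0.3, -0.1, -1.5]
gripper_width: 0.407
grasp_force: 41.1
```

```bash
python3 - <<'E'
from h import *
o=bot.get_obs();print(state(),o["contact_force"])
plan([(.6004,-.051,.075,-.4),(.6004,-.051,.069,-.4)])
E
```

```text
[ 0.60009616 -0.05100286  0.08505975 -0.36510906] [-0.27038813 -0.10619443 -1.47798838]
0 0 0.01 0; 0 0 0.016 0
```

Request:
{"fn": "send_rows", "kwargs": {"deltas": "0 0 0.005 0; 0 0 0.01 0; 0 0 0.013 0; 0 0 0.015 0; 0 0 0.015 0"}}

```text
t: 17.7
eef_pos: [0.6008, -0.0511, 0.0709]
tool_rot: [-0.0, 0.709, 0.705, -0.0]
contact_force: [-0.4, -0.3, -1.3]
gripper_width: 0.41
grasp_force: 41.1
```

```bash
python3 - <<'E'
from h import *
o=bot.get_obs();print(state(),o["contact_force"])
E
```

```text
[ 0.60078573 -0.05111582  0.07094422 -0.3669744 ] [-0.35573323 -0.25584178 -1.29838134]
```

Request:
{"fn": "send_rows", "kwargs": {"deltas": "0 0 0.001 0; 0 0 0.002 0; 0 0 0.002 0"}}

```text
t: 18.0
eef_pos: [0.6012, -0.0511, 0.0696]
tool_rot: [0.0, 0.709, 0.705, 0.0]
contact_force: [-0.7, -0.6, 0.5]
gripper_width: 0.41
grasp_force: 41.3
```

Request:
{"fn": "send_rows", "kwargs": {"deltas": "0 0 0 0; 0 0 0 0; 0 0 0 0; 0 0 0 0; 0 0 -0.01 0", "claw": 1}}

```text
t: 18.5
eef_pos: [0.6001, -0.0509, 0.0786]
tool_rot: [-0.001, 0.709, 0.705, -0.001]
contact_force: [0.6, 0.3, 1.2]
gripper_width: 1.002
grasp_force: 0.0
```

```bash
python3 - <<'E'
from h import *
o=bot.get_obs();print(state(),o["contact_force"])
plan([(.6,-.051,.22,-.4),(.5998,-.281,.22,-.4),(.599,-.281,.087,-.4)])
E
```

```text
[ 0.60007111 -0.05093927  0.07857765 -0.36221472] [0.55762919 0.34135374 1.16663144]
-0 -0 -0.035 0; -0 -0 -0.071 0; -0 -0 -0.106 0; -0 -0 -0.141 0; -0.038 0 -0.141 0
-0.039 0 -0 0; -0.077 0.001 -0 0; -0.115 0.001 -0 0; -0.154 0.001 -0 0; -0.192 0.001 -0 0
-0 -0 0.044 0; -0 -0 0.088 0; -0 -0.001 0.133 0
```

Request:
{"fn": "send_rows", "kwargs": {"deltas": "0 0 -0.025 0; 0 0 -0.065 0; 0 0 -0.106 0; 0 0 -0.141 0; -0.038 0 -0.141 0"}}

```text
t: 19.0
eef_pos: [0.6049, -0.0838, 0.226]
tool_rot: [0.002, 0.706, 0.708, 0.005]
contact_force: [0.7, 0.2, -1.2]
gripper_width: 0.999
grasp_force: 0.0
```

Request:
{"fn": "send_rows", "kwargs": {"deltas": "-0.039 0 0 0; -0.077 0.001 0 0; -0.115 0.001 0 0; -0.154 0.001 0 0; -0.192 0.001 0 0"}}

```text
t: 19.5
eef_pos: [0.6003, -0.2828, 0.2212]
tool_rot: [0.0, 0.709, 0.705, 0.0]
contact_force: [0.2, 1.1, -0.3]
gripper_width: 1.0
grasp_force: 0.0
```

```bash
python3 - <<'E'
from h import *
for n in("top","side"):
    p=bot.read_camera(n)
    for q in("carrier_mid","port","ram_grip"): print(n,q,[(np.round(d["xyz"],4),round(d["confidence"],2)) for d in bot.landmark_of(p,q)[:1]])
    C=cloud(p); m,c=mask(p,"carrier_mid")
    if m is not None: P=C[m&(p["depth"]>0)]; print(n,c,len(P),rect(P[(P[:,2]>.044)&(P[:,2]<.06)]),np.percentile(P[:,2],[5,50,95]))
    if n=="side": cv2.imwrite("pics/s6.png",cv2.resize(p["img"][150:270,270:430,::-1],None,fx=5,fy=5))
print(state())
plan([(.599,-.281,.087,-.4)])
E
```

```text
top carrier_mid [(array([ 0.6001, -0.0471,  0.0612]), 0.93)]
top port [(array([0.6001, 0.0617, 0.0688]), 0.61)]
top ram_grip [(array([ 0.5992, -0.2823,  0.1006]), 0.97)]
top 0.69 656 ((599.7620239257812, -45.1662483215332), (91.77356719970703, 63.86212921142578), 87.28401184082031) [0.04772482 0.05505111 0.08202958]
side carrier_mid [(array([ 0.6035, -0.049 ,  0.0647]), 0.59)]
side port [(array([ 0.4231, -0.0177,  0.0202]), 0.59)]
side ram_grip [(array([ 0.5993, -0.2794,  0.0957]), 0.59)]
side 0.83 409 ((603.5965576171875, -44.965213775634766), (123.06282043457031, 63.04100799560547), 89.28012084960938) [0.0480003  0.05507964 0.07983817]
[ 0.60097961 -0.27959214  0.22034559 -0.24535917]
-0 -0.001 0.044 0.1; -0.001 -0.001 0.089 0.1; -0.001 -0.002 0.133 0.2
```

View pics/s6.png

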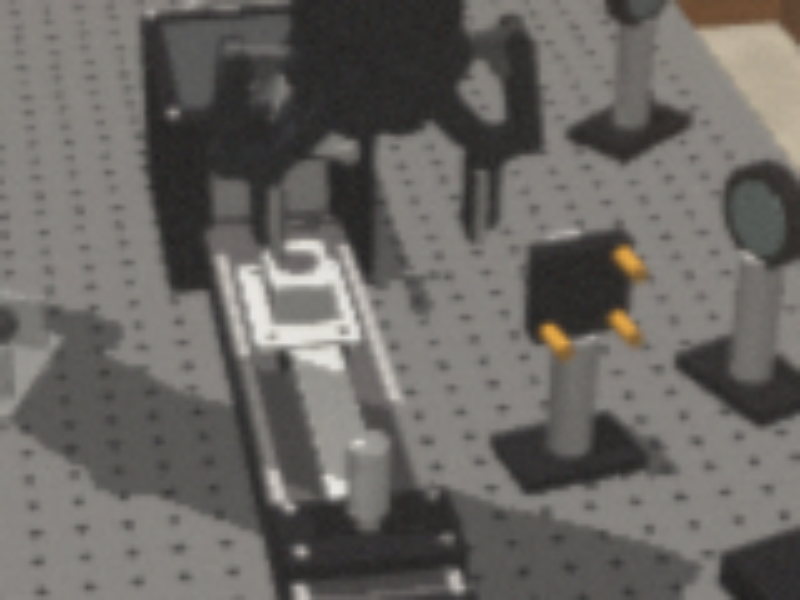

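The carrier lies flat between the rails (block (300,270), shoe's rear edge (305,335)), with the ram nose just behind it and the knob at (368,475).

Request:
{"fn": "send_rows", "kwargs": {"deltas": "0 -0.001 0.04 0; -0.001 -0.001 0.08 0; -0.001 -0.002 0.115 0; -0.001 -0.002 0.133 0; -0.001 -0.002 0.133 0"}}

```text
t: 20.5
eef_pos: [0.5972, -0.2807, 0.0849]
tool_rot: [-0.002, 0.709, 0.705, -0.001]
contact_force: [-0.1, -0.2, -0.3]
gripper_width: 1.001
grasp_force: 0.0
```

Request:
{"fn": "send_rows", "kwargs": {"deltas": "0 0 0 0; 0 0 0 0; 0 0 0 0; 0 0 0 0; 0 0 0 0", "claw": 0, "force": 60}}

```text
t: 21.0
eef_pos: [0.5988, -0.2823, 0.0885]
tool_rot: [0.0, 0.709, 0.705, 0.0]
contact_force: [-1.1, 1.0, 4.2]
gripper_width: 0.239
grasp_force: 58.4
```

Request:
{"fn": "send_rows", "kwargs": {"deltas": "0 0 0 0; 0 0 0 0; 0.006 0 0 0; 0.013 0 0 0; 0.022 0 0 0"}}

```text
t: 21.5
eef_pos: [0.599, -0.2613, 0.0885]
tool_rot: [0.001, 0.71, 0.704, -0.0]
contact_force: [-1.9, -3.1, 6.0]
gripper_width: 0.243
grasp_force: 59.3
```

```bash
python3 - <<'E'
from h import *
o=bot.get_obs();print(state(),o["contact_force"])
E
```

```text
[ 0.5989995  -0.26129046  0.08849441 -0.42494124] [-1.87632315 -3.05822587  5.98209227]
```

Request:
{"fn": "send_rows", "kwargs": {"deltas": "0.018 0 0 0; 0.036 0 0 0; 0.054 0 0 0; 0.072 0 0 0; 0.09 0 0 0"}}

```text
t: 22.0
eef_pos: [0.5998, -0.1711, 0.0885]
tool_rot: [0.002, 0.71, 0.705, -0.0]
contact_force: [-0.7, -10.1, 5.1]
gripper_width: 0.241
grasp_force: 59.8
```

```bash
python3 - <<'E'
from h import *
o=bot.get_obs();print(state(),o["contact_force"])
E
```

```text
[ 0.59979419 -0.17107624  0.08849865 -0.41880118] [ -0.69991797 -10.10569336   5.09607046]
```

Request:
{"fn": "send_rows", "kwargs": {"deltas": "0.016 0 0 0; 0.032 0 0 0; 0.048 0 0 0; 0.064 0 0 0; 0.08 0 0 0"}}

```text
t: 22.5
eef_pos: [0.6005, -0.0909, 0.0885]
tool_rot: [0.002, 0.71, 0.704, 0.0]
contact_force: [1.4, -3.8, 6.8]
gripper_width: 0.242
grasp_force: 59.8
```

Request:
{"fn": "send_rows", "kwargs": {"deltas": "0.01 0 0 0; 0.019 0 0 0; 0.026 0 0 0; 0.03 0 0 0; 0.031 0 0 0"}}

```text
t: 23.0
eef_pos: [0.6007, -0.0622, 0.0885]
tool_rot: [0.003, 0.71, 0.704, -0.0]
contact_force: [1.3, -9.1, 4.4]
gripper_width: 0.238
grasp_force: 59.8
```

```bash
python3 - <<'E'
from h import *
o=bot.get_obs();print(state(),o["contact_force"])
E
```

```text
[ 0.60074851 -0.06216509  0.08848244 -0.45965556] [ 1.25875712 -9.11304648  4.36183492]
```

Request:
{"fn": "send_rows", "kwargs": {"deltas": "-0.012 0 0 0; -0.03 0 0 0; -0.05 0 0 0; -0.075 0 0 0; -0.1 0 0 0"}}

```text
t: 23.5
eef_pos: [0.5999, -0.1587, 0.0885]
tool_rot: [-0.0, 0.709, 0.705, 0.001]
contact_force: [-0.4, 1.8, 8.7]
gripper_width: 0.236
grasp_force: 60.2
```

Request:
{"fn": "send_rows", "kwargs": {"deltas": "-0.025 0 0 0; -0.05 0 0 0; -0.075 0 0 0; -0.095 0 0 0; -0.11 0 0 0"}}

```text
t: 24.0
eef_pos: [0.5989, -0.2702, 0.0885]
tool_rot: [0.0, 0.71, 0.705, 0.0]
contact_force: [-2.5, 2.2, 9.2]
gripper_width: 0.244
grasp_force: 60.1
```

```bash
python3 - <<'E'
from h import *
o=bot.get_obs();print(state(),o["contact_force"])
E
```

```text
[ 0.59890517 -0.27021652  0.08846726 -0.40756352] [-2.4671937   2.15397514  9.20318344]
```

Request:
{"fn": "send_rows", "kwargs": {"deltas": "-0.008 0 0 0; -0.013 0 0 0; -0.014 0 0 0; -0.014 0 0 0"}}

```text
t: 24.4
eef_pos: [0.5988, -0.2823, 0.0885]
tool_rot: [-0.0, 0.709, 0.705, 0.001]
contact_force: [-3.2, 2.6, 10.0]
gripper_width: 0.24
grasp_force: 60.5
```

Request:
{"fn": "send_rows", "kwargs": {"deltas": "0 0 0 0; 0 0 0 0; 0 0 0 0; 0 0 0 0; 0 0 -0.03 0", "claw": 1}}

```text
t: 24.9
eef_pos: [0.596, -0.2813, 0.1136]
tool_rot: [-0.004, 0.709, 0.705, -0.002]
contact_force: [0.3, 0.6, -0.6]
gripper_width: 0.997
grasp_force: 0.0
```

Request:
{"fn": "send_rows", "kwargs": {"deltas": "0 0 -0.05 0; 0 0 -0.1 0; 0 -0.04 -0.12 0; 0 -0.08 -0.12 0; 0 -0.08 -0.12 0"}}

```text
t: 25.4
eef_pos: [0.5129, -0.2841, 0.2378]
tool_rot: [-0.001, 0.711, 0.703, -0.0]
contact_force: [-0.0, -0.4, 0.6]
gripper_width: 1.004
grasp_force: 0.0
```

```bash
python3 - <<'E'
from h import *
for n in("top","side"):
    p=bot.read_camera(n)
    for q in("carrier_mid","flap","cover_grip","ram_grip","disc_mid","bridge_mid","driver"): print(n,q,[(np.round(d["xyz"],4),round(d["confidence"],2)) for d in bot.landmark_of(p,q)[:1]])
    if n=="side": a=cv2.resize(p["img"][140:240,270:370,::-1],(400,400))
    else: b=cv2.resize(p["img"][150:250,200:300,::-1],(400,400))
cv2.imwrite("pics/f.png",np.hstack([b,a]))
print(state())
E
```

```text
top carrier_mid []Traceback (most recent call last):
  File "<stdin>", line 4, in <module>
ValueError: it knows: bridge_mid, carrier_mid, chamber_floor, cover_grip, cover_pin, disc_mid, driver, loader, mirror_post, port, ram_grip, track_spot
```

```bash
python3 - <<'E'
from h import *
for n in("top","side"):
    p=bot.read_camera(n)
    for q in("carrier_mid","cover_grip","ram_grip","disc_mid","bridge_mid","driver"): print(n,q,[(np.round(d["xyz"],4),round(d["confidence"],2)) for d in bot.landmark_of(p,q)[:1]])
    if n=="side": a=cv2.resize(p["img"][140:240,270:370,::-1],(400,400))
    else: b=cv2.resize(p["img"][150:250,200:300,::-1],(400,400))
cv2.imwrite("pics/f.png",np.hstack([b,a]))
print(state())
E
```

```text
top carrier_mid [(array([ 0.4972, -0.4431, -0.0006]), 0.53)]
top cover_grip [(array([0.6515, 0.0241, 0.1769]), 0.52)]
top ram_grip [(array([ 0.5985, -0.2805,  0.1026]), 0.79)]
top disc_mid [(array([ 0.4174, -0.0167,  0.0246]), 0.26)]
top bridge_mid [(array([ 0.4196, -0.0187,  0.0207]), 0.57)]
top driver [(array([ 0.4964, -0.4406,  0.0008]), 0.55)]
side carrier_mid []
side cover_grip [(array([0.6503, 0.025 , 0.1805]), 0.63)]
side ram_grip [(array([ 0.6011, -0.2766,  0.095 ]), 0.81)]
side disc_mid [(array([ 0.426 , -0.3418,  0.0068]), 0.96)]
side bridge_mid [(array([ 0.4202, -0.0195,  0.0201]), 0.65)]
side driver [(array([ 0.4948, -0.4479, -0.0007]), 0.96)]
[ 0.51851424 -0.28260882  0.23725196 -0.36725266]
```

View pics/f.png

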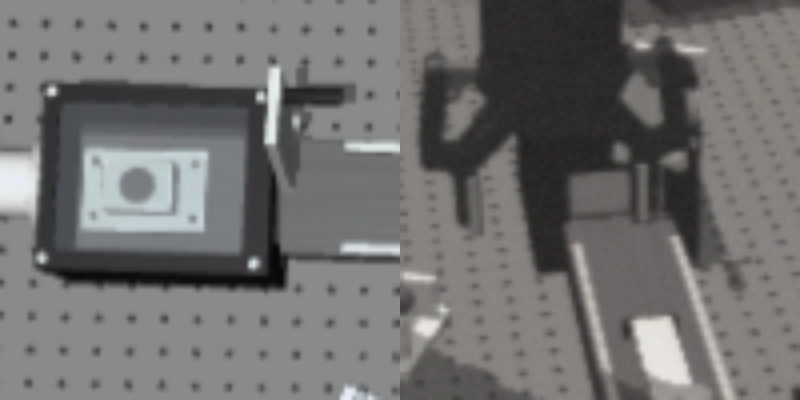

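The left half shows the block carrier in the chamber through the roof window, shoe centred at (145,190). The cover is aside at (280,120). In the right half the flap is shut at (600,195). I'll check the carrier's depth before handing in.

```bash
python3 - <<'E'
from h import *
p=bot.read_camera("top"); T=np.linalg.inv(p["camera_from_world"])
r=T[:3,:3]@[(236.3-p["cx"])/p["fx"],-(197.6-p["cy"])/p["fy"],-1]
k=(.053-T[2,3])/r[2]; w=T[:3,3]+k*r; print(w, (w[1]-.0592)*1e3)
if w[1]-.0592>.09: print(bot.hand_in())
E
```

```text
[0.60060693 0.15794909 0.053     ] 98.74908813263053
the job is handed in; nothing more can be done
None
```

I loaded the block carrier into the chamber and handed the job in at about 25 s. The carrier's middle measured about 99 mm past the port, the flap looked shut in the last picture, the ram is back at its stop, and the cover is aside. The verdict itself was not shown to me.

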